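Line up the heater block over the bay

TASK

Of the three blue heater blocks, pick up the one that fits the empty bay of the white dry-block heater, carry it over the tube rack, and stop with it hovering about 10 mm above the bay, level, centred and with its long side along the bay's long side, so that I can check the fit before it is lowered in. Never let it touch the heater, and leave the other two blocks, the rack with its tubes and everything else on the bench standing where they are. Finish while still holding the block there, steady, without lowering it in or letting go.

Things in the scene. Friction and masses are not known exactly. Their poses are not given: they have to be found in the camera images.
- block_a: blue anodised aluminium heater block, size 34 mm along its own x (short side) by 50 mm along its own y (long side), 45 mm tall, 170 g, with 2 x 3 round dark wells drawn on its top; one of three look-alikes. Solid outside, stands on the bench at the start. Origin: centre of its underside; z up.
- block_b: blue anodised aluminium heater block, size 42 mm along its own x (short side) by 62 mm along its own y (long side), 45 mm tall, 200 to 350 g, with 3 x 4 round dark wells drawn on its top; one of three look-alikes. Solid outside, stands on the bench at the start. Origin: centre of its underside; z up.
- block_c: blue anodised aluminium heater block, size 54 mm along its own x (short side) by 78 mm along its own y (long side), 45 mm tall, 430 g, with 3 x 5 round dark wells drawn on its top; one of three look-alikes. Solid outside, stands on the bench at the start. Origin: centre of its underside; z up.
- heater: white dry-block heater fixed to the bench, box 170 mm (its x) by 130 mm (its y) by 85 mm tall, flat top, with a grey control panel with display and two flat buttons on the top at its -x end. Open rectangular bay in its top. Origin: centre of its underside; z up.
- bay_mouth (a point): centre of the bay's mouth, level with the heater's top (85 mm above the bench), 20 mm towards +x of the heater's centre; its axes are the heater's. The bay is 46 mm along x, 66 mm along y (its long side) and 45 mm deep, with a dark floor; a block that fits leaves 2 mm of play on each side. The block's own y must lie along this y, either way round.
- rack: pale yellow two-step tube rack, loose, 700 g, 300 mm along its x, 70 mm along its y; steps 50 mm (+y half) and 35 mm (-y half) tall; ten upright tubes with coloured caps stick out of it, the tallest reaching 106 mm above the bench. It stands between the blocks (robot's right) and the heater (robot's left). Origin: centre of its underside.
- plate: grey 96-well plate on a black base, 86 x 128 x 22 mm, loose bystander beyond the rack. Origin: centre of its underside.
- bottle: amber reagent bottle with blue cap, 64 mm diameter, 125 mm tall, loose bystander. Origin: centre of its underside.
- tipbox: pipette tip box, pale blue with a blue top, 85 x 122 x 61 mm, loose bystander beyond the heater. Origin: centre of its underside.
Mind the look-alikes: they are no part of the job. Leave any green look-alike of the block_b alone. Of the things that look like the heater, take the one that is farthest from the robot's base at the start.

How it is judged:
On the way:
1. the right block is carried over the tube rack (y of block_b in the frame of rack between -0.05 and 0.05 m and x of block_b in the frame of rack between -0.17 and 0.17 m and z of block_b in the frame of rack above 0.05 m), for 0.04 s.
At the end, for the whole second after the job is handed in: fingers hold the 42 x 62 mm block, underside 3-18 mm above the bay mouth, within 5 mm of its centre, parallel within 0.09 rad, level within 0.08 rad, still (under 10 mm/s, 0.1 rad/s), not touching the heater; all other loose things upright (0.15 rad) and within 15 mm of their starts (horizontal distance between block_b and bay_mouth below 0.005 m and z of block_b in the frame of bay_mouth between 0.003 and 0.018 m and angle between the y axis of block_b and the y axis of bay_mouth, either way round below 0.09 rad and angle between block_b's own z axis and vertical below 0.08 rad and linear speed of block_b below 0.01 m/s and angular speed of block_b below 0.1 rad/s and contact force between the fingers and block_b above 2 N and contact force between block_b and heater below 0.1 N and distance of each of block_a, block_c, rack, plate, bottle, tipbox from where it was at the start of the episode below 0.015 m and angle between each of block_a, block_c, rack, plate, bottle, tipbox's own z axis and vertical below 0.15 rad); the arm keeps its last pose, push and grip.
It fails at once if the block touches the heater (contact force between block_b and heater above 0.5 N).
It fails at once if another block, the rack or another bystander is moved (15 mm) or tipped (not (distance of each of block_a, block_c, rack, plate, bottle, tipbox from where it was at the start of the episode below 0.015 m and angle between each of block_a, block_c, rack, plate, bottle, tipbox's own z axis and vertical below 0.15 rad)).
It also fails if it takes over 38 s, if anything falls off the work surface, if the arm or the gripper's body presses on something with over 40 N, if the wrist force passes 120 N, or if a joint passes its speed limit or range.

ROBOT

A 6-joint arm with a two-finger parallel gripper is mounted at the origin on the work surface. World frame = base frame: x ahead of the robot, y to its left, z up, the work surface at z = 0. Lengths are in m, angles in rad, forces in N, time in s.
With the tool pointing down it reaches from about 0.3 to 0.875 m from the base axis. Payload 6.4 kg.
Tool frame: the origin (TCP) lies at the very end of the fingers, on their centre line; the grasp point (between the pads) lies 19 mm behind it; z points along the fingers, y is the line along which they close (so a half turn about z gives the same grasp; the last joint's range is limited). The gripper opens to 85 mm and grips with 20 to 120 N. Pads are 22 mm wide; open, the fingers measure 114 mm over their backs; the gripper's body (76 mm by 85 mm) begins 54 mm behind the grasp point. The pads swing forward as they close: fully open they stand 13 mm farther back than shut.
Start: joints at [-0.206, 0.181, 1.607, -0, 1.354, -0.206], TCP at [0.575, 0, 0.231] pointing down, gripper open.
Joint ranges: [-2.99, 2.99], [-0.89, 2.07], [0.3, 2.58], [-1.14, 4.28], [0, 2.63], [-3.12, 3.12]. Speed limits (rad/s): [2.57, 2.57, 3.01, 3.14, 3.14, 3.14].

INTERFACE

Orientations are given as a unit quaternion [w, x, y, z].
In Python, from bench import ctrl gives the robot as it stands.
- The arm moves only by the tool jog_arm, never from a script. Its argument "series" is a list that holds one entry, the list of rows, each a list of 7 numbers: the shift along the tool's x, y, z in mm, then the turn, a rotation vector about the tool's x, y, z in rad, then the finger opening in mm, from 0 to 85.4. In form: [[[tx, ty, tz, rx, ry, rz, gripper], ...]]. A call has exactly 10 rows; each row shifts and turns the commanded pose from where the row before left it, along the tool's axes as they then stand; what a row does not reach is not made up. A row lasts 1/10 s, in which the tool goes at most 50 mm and 8.59 degrees, less where a joint would pass 70% of its speed; a pose out of reach is approached as far as the arm can. A call with a gripper value outside its range is refused whole. The fingers move at their own pace and stop on an object; the grip force is fixed at half the most. Time passes only in rows, so rows that do not move let the fingers close, or fill a call up. It gives the time, the measured TCP pose, the force, the opening and the grip force at its end, in the units of the state.
- ctrl.get_obs(): the state, without advancing time (a new reading comes with each control period).
- ctrl.camera(name): name is "scene" or "side" or "wrist"; returns a dict with "frame" (420x560x3 uint8, blue, green, red), "z_map" (420x560 float32, m along the optical axis (not along the pixel's ray), 0 where there is no reading), "fx", "fy", "cx", "cy" (pixels), "xyz" and "rotation" of the camera in the world. Camera axes: x right, y down, z forward; pixel columns grow to the right and rows downward; lengths in m; the calibration is good to about 2 mm. A picture is of the moment at which its call begins.
- ctrl.hand_in(): hands the job in; it is judged then, once.
The state is a dict: "time_s": time; "q": joint angles; "dq": joint speeds; "joint_efforts": joint torques, N m; "eef_pos": TCP position; "eef_rot": TCP orientation; "wrist_force": force on the tool from outside, world axes, zero at the start; "torque": the same for the moment, N m; "opening": opening from 0.0 (shut) to 1.0 (fully open); "grasp_force": force on a finger pad.
Only numpy, scipy, OpenCV 4.12 (cv2) and the standard library are available. Lean on these libraries where they do the work, as an engineer would, in place of code of your own. Each camera call takes 0.05 s, during which the arm holds its last target. There are 200 camera calls.

## Working session

There is one attempt and no reset: what is moved stays moved. The work goes in short steps, Python scripts to look and compute and a tool call to move; the robot and the scene stay as the last step left them, time stands still between calls to the robot, and variables do not carry over. Pictures are saved under pics/ and viewed, at most 10 in all, crops included, and the job is handed in when it is done.

Besides the shell and the picture viewer there is one more tool, called after ">>>" as name(argument=value, ...) on one line, values as JSON. jog_arm: Moves the arm, as the interface text tells. Its arguments: {"type":"object","properties":{"series":{"type":"array"}},"required":["series"]}

```bash
mkdir -p pics
cat > h.py <<'E'
import numpy as np, cv2
from bench import ctrl
def cloud(c):
    z=c["z_map"]; v,u=np.mgrid[:z.shape[0],:z.shape[1]]
    p=np.stack([(u-c["cx"])/c["fx"]*z,(v-c["cy"])/c["fy"]*z,z],-1)
    R=np.array(c["rotation"]).reshape(3,3)
    w=p@R.T+np.array(c["xyz"]); w[z<=0]=np.nan
    return w
E
python3 - <<'E'
from h import *
print(ctrl.get_obs())
a=[]
for n in("scene","side","wrist"):
    c=ctrl.camera(n); a.append(c["frame"]); np.save(f"{n}.npy",c,allow_pickle=True)
    print(n,c["xyz"],c["rotation"],c["fx"],c["cx"],c["cy"])
cv2.imwrite("pics/a.png",a[0]);cv2.imwrite("pics/b.png",a[1])
cv2.imwrite("pics/c.png",a[2])
E
```

```text
{'time_s': 0.0, 'q': array([-2.06296205e-01,  1.81516961e-01,  1.60799977e+00, -1.30980579e-05,
        1.35379482e+00, -2.06313903e-01]), 'dq': array([-0.00092331,  0.00054918, -0.00245311,  0.00234933,  0.00065886,
       -0.00029932]), 'joint_efforts': array([ 3.41415571e-04, -4.44869328e+01, -3.51340663e+01, -2.51131587e-04,
        9.11703974e-03,  3.43231875e-05]), 'eef_pos': array([5.74454283e-01, 1.29724425e-04, 2.30401668e-01]), 'eef_rot': array([-7.15825979e-04,  7.07099262e-01,  7.07113778e-01, -4.75699141e-04]), 'wrist_force': array([ 0.2768459 , -0.33595423, -0.50478018]), 'torque': array([-0.00314773, -0.01948421, -0.00110682]), 'grasp_force': 0.0, 'opening': 0.9969464765620132}
scene [ 0.95229221 -0.21316691  0.82346837] [-0.23901279  0.79461652  0.53367284 -0.16325064] 409.2770929317576 282.00922923818365 206.12513023378963
side [-0.09594794 -0.88626545  0.80446067] [-0.44244355  0.84760675 -0.26103751  0.13291317] 485.4795974390155 276.0941373003653 197.4450891587317
wrist [0.57516639 0.06997439 0.37285366] [ 1.41856871e-01  9.89887106e-01 -1.74991951e-04 -3.38926149e-04] 312.77253748360954 280.27409900396657 208.47054857339532
```

View pics/a.png

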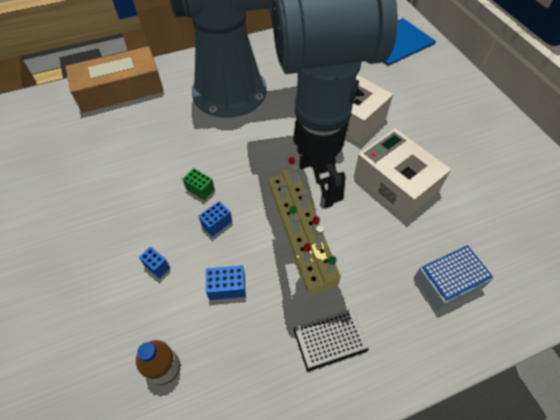

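View pics/b.png

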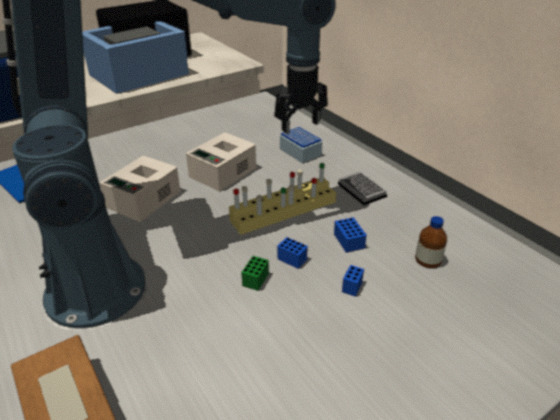

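Scene view: three blue blocks at (215,218), (153,262) and (225,282), a green look-alike at (199,183), and two white heaters at (402,172) and (362,105). The rack is at (303,230). Next I'll measure the block sizes from the depth and colour data and enlarge the blocks and heaters.

```bash
cat >> h.py <<'E'
from scipy.spatial.transform import Rotation as Ro
def cloud(c):
    z=c["z_map"]; v,u=np.mgrid[:z.shape[0],:z.shape[1]]
    p=np.stack([(u-c["cx"])/c["fx"]*z,(v-c["cy"])/c["fy"]*z,z],-1)
    w=p@Ro.from_quat(c["rotation"],scalar_first=True).as_matrix().T+c["xyz"]; w[z<=0]=np.nan
    return w
def rects(c,mask,zlo,zhi,amin=100):
    w=cloud(c); m=(mask&(w[...,2]>zlo)&(w[...,2]<zhi)).astype(np.uint8)
    m=cv2.morphologyEx(m,cv2.MORPH_CLOSE,np.ones((5,5)))
    n,l,s,ce=cv2.connectedComponentsWithStats(m)
    out=[]
    for i in range(1,n):
        if s[i,4]<amin: continue
        P=w[(l==i)&(w[...,2]>zlo)&(w[...,2]<zhi)]
        (x,y),(a,b),t=cv2.minAreaRect((P[:,:2]*1000).astype(np.float32))
        if a>b: a,b,t=b,a,t-90
        # long side direction angle from world x
        print("px",ce[i].round(),"xy",round(x,1),round(y,1),"short/long",round(a,1),round(b,1),"long dir deg",round((t+90)%180,1),"z",np.nanmedian(P[:,2]).round(4),s[i,4])
def blue(c):
    h=cv2.cvtColor(c["frame"],cv2.COLOR_BGR2HSV); return (h[...,0]>100)&(h[...,0]<130)&(h[...,1]>120)
def white(c):
    h=cv2.cvtColor(c["frame"],cv2.COLOR_BGR2HSV); return (h[...,1]<90)&(h[...,2]>90)
def anyc(c): return np.ones(c["z_map"].shape,bool)
E
python3 - <<'E'
from h import *
for n in("scene","side","wrist"):
    c=np.load(n+".npy",allow_pickle=True).item(); print(n)
    w=cloud(c); print("bench z",np.nanmedian(w[...,2]))
    print("blue");rects(c,anyc(c) & blue(c),.03,.055,40)
    print("heaters");rects(c,anyc(c),.078,.093,300)
    print("rack");rects(c,anyc(c),.03,.055,400)
    print("tall"); rects(c,anyc(c),.095,.13,5)
a=np.load("scene.npy",allow_pickle=True).item()["frame"]
x=cv2.resize(a[165:305,130:260],None,fx=4,fy=4,interpolation=cv2.INTER_CUBIC)[:560]
y=cv2.resize(a[75:225,340:460],(0,0),fx=2,fy=2)
o=np.zeros((560,520+240,3),np.uint8);o[:,:520]=x;o[:300,520:]=y
cv2.imwrite("pics/d.png",o)
E
```

```text
scene
bench z -0.0005036941964849939
blue
px [527.  23.] xy 95.2 980.6 short/long 25.4 281.0 long dir deg 3.8 z 0.0462 444
px [215. 216.] xy 433.0 -170.2 short/long 43.2 60.5 long dir deg 110.8 z 0.0438 496
px [153. 260.] xy 488.9 -324.7 short/long 33.4 51.4 long dir deg 30.2 z 0.0442 389
px [225. 280.] xy 591.5 -196.4 short/long 55.0 77.5 long dir deg 73.4 z 0.0442 1017
heaters
px [110.  69.] xy -125.3 -298.3 short/long 120.7 238.0 long dir deg 90.2 z 0.0795 2216
px [230.  80.] xy 59.2 0.1 short/long 57.7 165.0 long dir deg 89.3 z 0.0856 348
px [370. 100.] xy 253.1 293.2 short/long 117.0 135.6 long dir deg 115.8 z 0.0835 861
px [404. 163.] xy 488.0 280.8 short/long 133.9 170.5 long dir deg 17.7 z 0.084 2912
px [156. 361.] xy 704.5 -357.8 short/long 57.4 60.6 long dir deg 114.9 z 0.0854 484
rack
px [525.  29.] xy 117.8 970.6 short/long 83.6 392.1 long dir deg 0.9 z 0.034 1639
px [118.  91.] xy -68.3 -298.7 short/long 11.3 238.6 long dir deg 89.8 z 0.043 684
px [232.  93.] xy 64.5 0.0 short/long 63.6 184.4 long dir deg 90.9 z 0.0425 518
px [394. 189.] xy 530.7 252.0 short/long 104.4 2
[... 4000 characters left out ...]
 dir deg 62.5 z 0.0442 298
heaters
rack
px [236. 179.] xy 525.8 2.1 short/long 70.4 300.0 long dir deg 174.7 z 0.0485 14392
px [ 83. 313.] xy 323.3 -170.2 short/long 29.6 46.5 long dir deg 32.7 z 0.0441 637
px [293. 332.] xy 590.1 -196.4 short/long 54.1 77.0 long dir deg 73.5 z 0.0449 2310
tall
px [ 88. 164.] xy 408.6 30.8 short/long 15.5 40.1 long dir deg 174.7 z 0.1052 767
px [185. 173.] xy 492.1 23.0 short/long 15.1 15.3 long dir deg 70.1 z 0.1055 310
px [267. 180.] xy 563.2 16.6 short/long 15.0 15.4 long dir deg 62.8 z 0.1057 277
px [294. 183.] xy 587.0 14.3 short/long 15.2 15.3 long dir deg 105.0 z 0.1056 276
px [374. 190.] xy 658.1 7.8 short/long 15.1 15.2 long dir deg 0.8 z 0.1055 303
```

View pics/d.png

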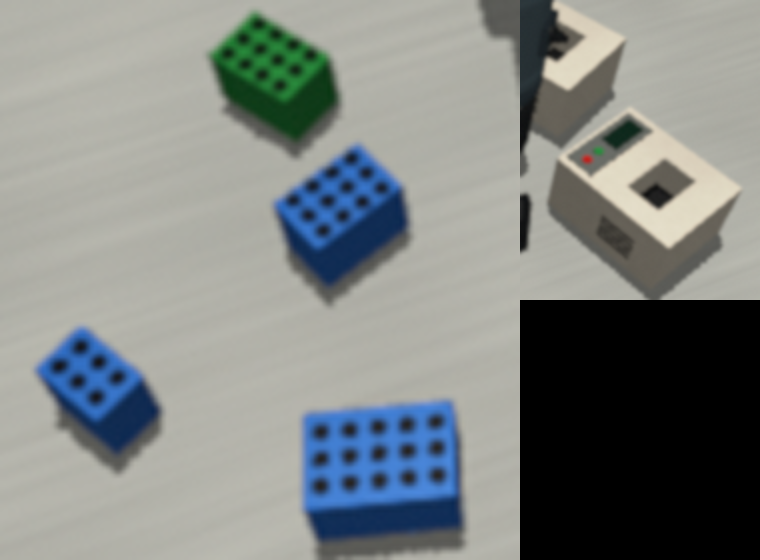

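The three blue candidates in the scene view are (215,216), about 43x62 mm with 3x4 wells; (153,260), about 34x51 mm with 2x3 wells; and (225,280), about 55x78 mm with 3x5 wells. The bay takes the 42x62 mm one, so block_b is **(215,216)**. The 3x4 block at (198,180) is green, so I leave it alone.

The heaters are at (404,163), 0.56 m from the base, and (370,100), 0.36 m from the base. The far one, **(404,163)**, is the one meant. The crop confirms the well counts, and shows the panel on the heater's robot-side (-x) end, so its yaw is about +18°.

I'll move above block_b and measure it with the wrist camera.

>>> jog_arm(series=[[[-28.5,-24,5,0,0,0,66],[-28.5,-24,5,0,0,0,66],[-28.5,-24,5,0,0,0,66],[-28.5,-24,5,0,0,0,66],[-28.5,-24,5,0,0,0,66],[-28.5,-24,5,0,0,0,66],[0,0,0,0,0,-0.122,66],[0,0,0,0,0,-0.122,66],[0,0,0,0,0,-0.122,66],[0,0,0,0,0,0,66]]])

```text
time_s: 1.15
eef_pos: [0.4308, -0.171, 0.2011]
eef_rot: [-0.0, 0.566, 0.824, 0.0]
wrist_force: [0.2, 0.5, 0.5]
opening: 0.774
grasp_force: 0.0
```

```bash
cat >> h.py <<'E'
def st():
    o=ctrl.get_obs(); R=Ro.from_quat(o["eef_rot"],scalar_first=True).as_matrix()
    print("t",o["time_s"],"tcp",(o["eef_pos"]*1000).round(1),"tool y deg",np.degrees(np.arctan2(R[1,1],R[0,1])).round(2),"tz",R[:,2].round(3),"open",o["opening"],"F",o["wrist_force"].round(1),"grip",o["grasp_force"])
    return o,R
E
python3 - <<'E'
from h import *
st()
c=ctrl.camera("wrist"); cv2.imwrite("pics/e.png",c["frame"])
rects(c,blue(c),.035,.055,100)
rects(c,anyc(c),.035,.055,100)
E
```

```text
t 1.15 tcp [ 430.8 -171.   201.1] tool y deg 21.0 tz [-0.  0. -1.] open 0.7740033871928985 F [0.2 0.5 0.5] grip 0.0
px [279. 189.] xy 429.8 -171.0 short/long 41.2 61.2 long dir deg 111.4 z 0.0449 2558
px [416. 260.] xy 590.5 -192.1 short/long 54.4 65.4 long dir deg 73.2 z 0.045 3006
px [278. 330.] xy 487.0 -325.1 short/long 34.9 49.9 long dir deg 28.8 z 0.0449 1311
px [452.  57.] xy 525.0 2.2 short/long 70.4 296.1 long dir deg 174.8 z 0.0485 16656
px [168. 158.] xy 319.1 -180.5 short/long 42.0 62.5 long dir deg 32.9 z 0.0448 2966
px [279. 189.] xy 429.8 -171.0 short/long 41.9 61.3 long dir deg 110.9 z 0.0449 2646
px [416. 260.] xy 590.6 -192.3 short/long 54.8 67.1 long dir deg 72.8 z 0.045 3051
px [278. 331.] xy 487.3 -325.4 short/long 35.5 50.0 long dir deg 29.8 z 0.0449 1345
px [426. 392.] xy 684.4 -340.0 short/long 14.4 51.7 long dir deg 39.1 z 0.0462 630
```

View pics/e.png

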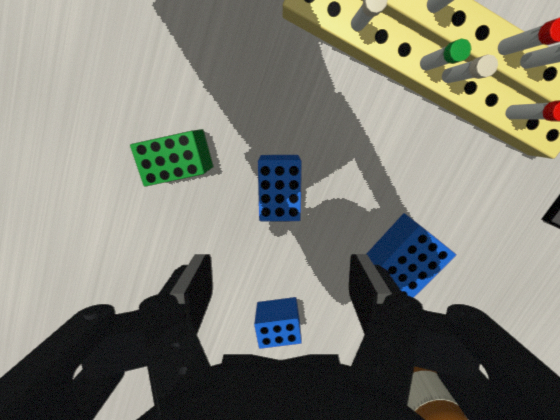

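The wrist view shows block_b at (280,188), square to the fingers and within 1 mm of the TCP. The green block at (172,158) and block_c at (415,255) are clear of the fingers' path. I'll go down and close.

>>> jog_arm(series=[[[0,0,25,0,0,0,66],[0,0,25,0,0,0,66],[0,0,25,0,0,0,66],[0,0,25,0,0,0,66],[0,0,25,0,0,0,66],[0,0,25,0,0,0,66],[0,0,20,0,0,0,66],[0,0,15,0,0,0,66],[0,0,8,0,0,0,66],[0,0,3,0,0,0,66]]])

```text
time_s: 2.2
eef_pos: [0.4306, -0.1706, 0.0046]
eef_rot: [-0.001, 0.567, 0.824, 0.0]
wrist_force: [0.7, -0.5, -0.2]
opening: 0.774
grasp_force: 0.0
```

>>> jog_arm(series=[[[0,0,0,0,0,0,50],[0,0,0,0,0,0,46],[0,0,0,0,0,0,42],[0,0,0,0,0,0,38],[0,0,0,0,0,0,34],[0,0,0,0,0,0,30],[0,0,0,0,0,0,30],[0,0,0,0,0,0,30],[0,0,0,0,0,0,30],[0,0,0,0,0,0,30]]])

```text
time_s: 3.2
eef_pos: [0.4314, -0.1715, 0.0062]
eef_rot: [0.001, 0.567, 0.824, -0.0]
wrist_force: [-2.9, -0.1, 7.1]
opening: 0.485
grasp_force: 60.9
```

The block is gripped at 41 mm with 61 N. Now I'll lift it 160 mm.

>>> jog_arm(series=[[[0,0,-5,0,0,0,30],[0,0,-12,0,0,0,30],[0,0,-20,0,0,0,30],[0,0,-22,0,0,0,30],[0,0,-22,0,0,0,30],[0,0,-22,0,0,0,30],[0,0,-22,0,0,0,30],[0,0,-20,0,0,0,30],[0,0,-10,0,0,0,30],[0,0,-5,0,0,0,30]]])

```text
time_s: 4.2
eef_pos: [0.4314, -0.1712, 0.1667]
eef_rot: [0.001, 0.567, 0.824, 0.0]
wrist_force: [-0.1, 0.3, -2.1]
opening: 0.485
grasp_force: 61.0
```

Run:
```python
from h import *
o,R=st()
for n in("scene","side","wrist"):
    c=ctrl.camera(n); print(n)
    if n=="wrist": cv2.imwrite("pics/f.png",c["frame"]); 
    rects(c,blue(c),.185,.225,40)
    w=cloud(c); m=blue(c)&(w[...,2]>.12)&(w[...,2]<.23)&(np.hypot(w[...,0]-.43,w[...,1]+.17)<.06); print("z pct",np.percentile(w[m][:,2],[1,5,50,95,99]).round(4) if m.any() else None)
print("delta to (506,287,z) in tool mm", R.T@(np.array([506,287,165])-o["eef_pos"]*1000))
```

```text
t 4.2 tcp [ 431.4 -171.2  166.7] tool y deg 20.98 tz [ 0.002 -0.001 -1.   ] open 0.4850047099814541 F [-0.1  0.3 -2.1] grip 60.97785472869873
scene
px [196. 177.] xy 438.0 -181.6 short/long 36.3 49.0 long dir deg 23.1 z 0.204 312
z pct [0.1648 0.1673 0.2028 0.207  0.2197]
side
px [24. 68.] xy 96.9 977.6 short/long 25.7 170.1 long dir deg 0.3 z 0.2052 603
px [299. 195.] xy 429.5 -179.8 short/long 48.8 53.3 long dir deg 92.0 z 0.204 287
z pct [0.1636 0.1676 0.1933 0.2075 0.222 ]
wrist
px [280. 283.] xy 428.4 -167.1 short/long 44.3 55.5 long dir deg 111.7 z 0.2042 13968
z pct [0.1647 0.1749 0.204  0.2051 0.2056]
delta to (506,287,z) in tool mm [401.13174244 233.63926399   1.23706785]
```

View pics/f.png

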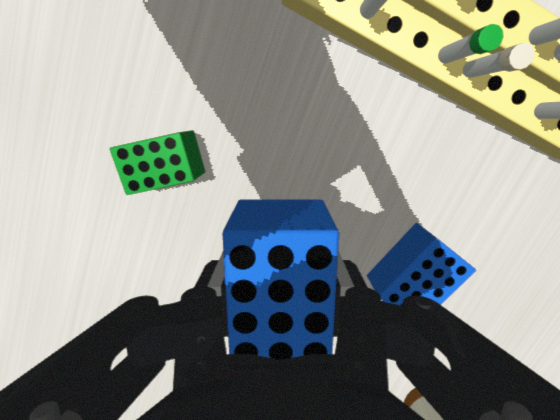

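The wrist view shows the block level between the pads at (280,290), with its underside about 6 mm below the TCP. I'll carry it over the rack to a point where the wrist camera sees the bay past the block.

>>> jog_arm(series=[[[8,5,0,0,0,0,30],[16,9,0,0,0,0,30],[18,11,0,0,0,0,30],[18,11,0,0,0,0,30],[18,11,0,0,0,0,30],[18,11,0,0,0,0,30],[18,11,0,0,0,0,30],[18,11,0,0,0,0,30],[18,11,0,0,0,0,30],[18,11,0,0,0,0,30]]])

```text
time_s: 5.35
eef_pos: [0.4653, 0.0241, 0.1642]
eef_rot: [-0.001, 0.567, 0.824, -0.0]
wrist_force: [-0.2, -0.7, -2.7]
opening: 0.482
grasp_force: 61.0
```

>>> jog_arm(series=[[[18,11,0,0,0,0,30],[18,11,0,0,0,0.0,30],[18,11,0,0,0,0,30],[18,11,0,0,0,0,30],[18,11,0,0,0,0,30],[14,8,0,0,0,0,30],[8,5,0,0,0,0,30],[5,3,0,0,0,0.05,30],[0,0,0,0,0,0,30],[0,0,0,0,0,0,30]]])

```text
time_s: 6.35
eef_pos: [0.4901, 0.157, 0.1647]
eef_rot: [-0.0, 0.586, 0.81, -0.0]
wrist_force: [-0.3, 0.7, -2.3]
opening: 0.483
grasp_force: 61.0
```

Run:
```python
from h import *
o,R=st()
c=ctrl.camera("wrist"); cv2.imwrite("pics/g.png",c["frame"]); np.save("w2.npy",c,allow_pickle=True)
print("heater");rects(c,anyc(c),.078,.093,300)
w=cloud(c)
print("bay floor");rects(c,anyc(c),.032,.048,60)
print("block");rects(c,blue(c),.195,.215,300)
```

```text
t 6.35 tcp [490.1 157.  164.7] tool y deg 18.19 tz [-0.001 -0.    -1.   ] open 0.4827278941967485 F [-0.3  0.7 -2.3] grip 61.04323625564575
heater
px [327.  75.] xy 492.9 259.2 short/long 88.3 171.3 long dir deg 18.2 z 0.085 30698
bay floor
px [67. 20.] xy 286.0 235.6 short/long 10.7 103.3 long dir deg 31.2 z 0.0401 1181
px [356.  46.] xy 507.5 288.1 short/long 41.4 64.0 long dir deg 108.0 z 0.0408 5218
px [542. 218.] xy 719.3 217.9 short/long 4.7 77.1 long dir deg 94.6 z 0.0395 1152
px [162. 278.] xy 409.1 48.1 short/long 3.4 57.1 long dir deg 175.8 z 0.0404 615
px [392. 365.] xy 655.8 24.7 short/long 3.2 14.9 long dir deg 176.9 z 0.0424 99
block
px [281. 286.] xy 488.6 160.9 short/long 43.6 55.6 long dir deg 108.3 z 0.2033 13699
```

View pics/g.png

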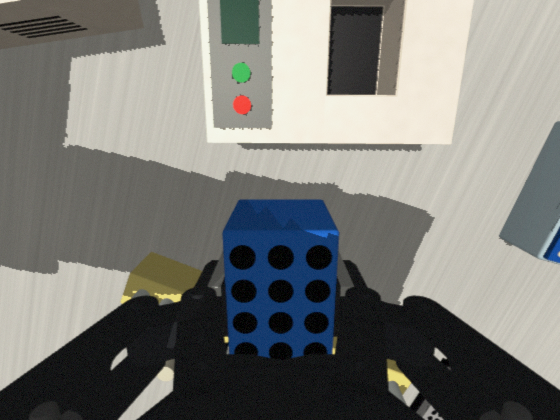

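The wrist view shows the bay mouth at about (365,50), the heater's front edge at row 140, and the held block at (280,290). I'll measure the mouth rectangle on the plane z=85 mm, and where the block sits in the grip.

```bash
cat > m.py <<'E'
from h import *
def rays(c,uv,z):
    uv=np.asarray(uv,float); M=Ro.from_quat(c["rotation"],scalar_first=True).as_matrix()
    d=np.c_[(uv[:,0]-c["cx"])/c["fx"],(uv[:,1]-c["cy"])/c["fy"],np.ones(len(uv))]@M.T
    return (c["xyz"]+d*((z-c["xyz"][2])/d[:,2])[:,None])*1000
E
python3 - <<'E'
from m import *
c=np.load("w2.npy",allow_pickle=True).item(); w=cloud(c); o,R=st()
top=(abs(w[...,2]-.085)<.0025)
hole=(~top).astype(np.uint8); hole[:, :300]=0; hole[:,430:]=0; hole[110:]=0
n,l,s,ce=cv2.connectedComponentsWithStats(hole); i=1+np.argmax(s[1:,4]); print(s[i])
v,u=np.nonzero(l==i)
P=rays(c,np.c_[u,v],.085)
(x,y),(a,b),t=cv2.minAreaRect(P[:,:2].astype(np.float32)); print("mouth",x,y,a,b,t)
# extents along heater axes at 18.2 deg
H=np.radians(18.1); X=np.array([np.cos(H),np.sin(H)]);Y=np.array([-X[1],X[0]])
for q in (X,Y): e=P[:,:2]@q; print("ext",np.percentile(e,[0,.5,1,99,99.5,100]).round(1))
T=w[top&(np.arange(420)[:,None]<150)]*1000
for q in (X,Y): e=T[:,:2]@q; print("heater top ext",np.percentile(e,[0.1,.5,99.5,99.9]).round(1))
# front edge angle, last top pixel in columns
e=np.array([[k,np.nonzero(top[:200,k])[0].max()+.5] for k in range(220,445,3)]);p=rays(c,e,.085)
print("front edge deg",np.degrees(np.arctan(np.polyfit(p[:,0],p[:,1],1)[0])))
B=w[blue(c)&(abs(w[...,2]-.2033)<.004)]*1000
q=(B-o["eef_pos"]*1000)@R
print("block in tool: x",np.percentile(q[:,0],[0.5,99.5,100]).round(1),"y",np.percentile(q[:,1],[.5,99.5]).round(1))
A=np.c_[q[:,:2],np.ones(len(q))]; print("tilt",np.linalg.lstsq(A,q[:,2],rcond=None)[0])
E
```

```text
t 6.4 tcp [490.2 156.8 164.9] tool y deg 18.16 tz [-0.001 -0.    -1.   ] open 0.48822616288018034 F [-0.2 -0.7 -2.5] grip 61.04280710220337
[ 327    0   79   96 6706]
mouth 506.5727844238281 279.7436218261719 46.11058044433594 56.04729080200195 17.185853958129883
ext [545.1 545.9 546.1 590.6 590.8 591.9]
ext [ 80.8  81.4  81.4 136.2 136.2 136.2]
heater top ext [344.2 464.1 633.1 633.9]
heater top ext [ 49.3  49.9 136.  136.5]
front edge deg 17.80552309484516
block in tool: x [-21.4  31.8  32.2] y [-20.6  20.7]
tilt [ 8.61612079e-03 -6.19762002e-04 -3.84387474e+01]
```

The mouth centre is at (504.9, 285.3) and its yaw of 18.0° already matches the tool. That leaves +117 mm in tool x and +54 mm in tool y, then down, stopping high first to check.

>>> jog_arm(series=[[[8,4,0,0,0,0,30],[16,7,0,0,0,0,30],[18,8,0,0,0,0,30],[18,8,0,0,0,0,30],[18,8,0,0,0,0,30],[17,8,0,0,0,0,30],[12,6,0,0,0,0,30],[7,4,0,0,0,0,30],[3,1,0,0,0,0,30],[0,0,0,0,0,0,30]]])

```text
time_s: 7.4
eef_pos: [0.5055, 0.285, 0.1652]
eef_rot: [-0.0, 0.587, 0.81, -0.0]
wrist_force: [-0.1, 0.2, -2.8]
opening: 0.485
grasp_force: 61.1
```

>>> jog_arm(series=[[[0,0,3,0,0,0,30],[0,0,6,0,0,0,30],[0,0,8,0,0,0,30],[0,0,8,0,0,0,30],[0,0,8,0,0,0,30],[0,0,7,0,0,0,30],[0,0,5,0,0,0,30],[0,0,3,0,0,0,30],[0,0,0,0,0,0,30],[0,0,0,0,0,0,30]]])

```text
time_s: 8.4
eef_pos: [0.5057, 0.2851, 0.1175]
eef_rot: [0.0, 0.587, 0.81, 0.0]
wrist_force: [0.0, -0.7, -2.6]
opening: 0.485
grasp_force: 61.1
```

Run:
```python
from m import *
o,R=st()
H=np.radians(18.1); X=np.array([np.cos(H),np.sin(H)]);Y=np.array([-X[1],X[0]])
f=[]
for n in("scene","side","wrist"):
    c=ctrl.camera(n); f.append(c["frame"]); w=cloud(c)*1000; print(n)
    near=np.hypot(w[...,0]-500,w[...,1]-285)<130
    T=w[near&(abs(w[...,2]-85)<2.5)]
    h=cv2.cvtColor(c["frame"],cv2.COLOR_BGR2HSV)
    b=blue(c)&near&(np.hypot(w[...,0]-505,w[...,1]-285)<50)&(w[...,2]>100)
    for nm,q in(("X",X),("Y",Y)):
        print(nm,"heater",np.percentile(T[:,:2]@q,[.2,99.8]).round(1),"block",np.percentile(w[b][:,:2]@q,[.5,99.5]).round(1) if b.any() else None)
    if b.any(): print("z",np.percentile(w[b][:,2],[.5,2,50,98]).round(1))
g=np.zeros((600,800,3),np.uint8)
g[:300,:400]=cv2.resize(f[0][90:240,320:520],(400,300));g[:300,400:]=cv2.resize(f[1][90:240,130:330],(400,300))
g[300:,:400]=cv2.resize(f[2],(400,300)); cv2.imwrite("pics/i.png",g)
```

```text
t 8.4 tcp [505.7 285.1 117.5] tool y deg 18.11 tz [ 0.  0. -1.] open 0.48458099218881 F [ 0.  -0.7 -2.6] grip 61.05343580245972
scene
X heater [466.3 636.4] block [547.6 592.7]
Y heater [ 49.3 179.4] block [ 82.7 135.1]
z [112.4 114.5 153.7 158.3]
side
X heater [460.2 632.2] block [525.8 586.5]
Y heater [ 47.3 180.1] block [ 76.4 142.1]
z [114.3 116.1 144.8 259. ]
wrist
X heater [464.  633.7] block [548.4 590.3]
Y heater [ 70.9 179.5] block [ 92.5 145.7]
z [114.1 118.3 156.1 157.8]
```

View pics/i.png

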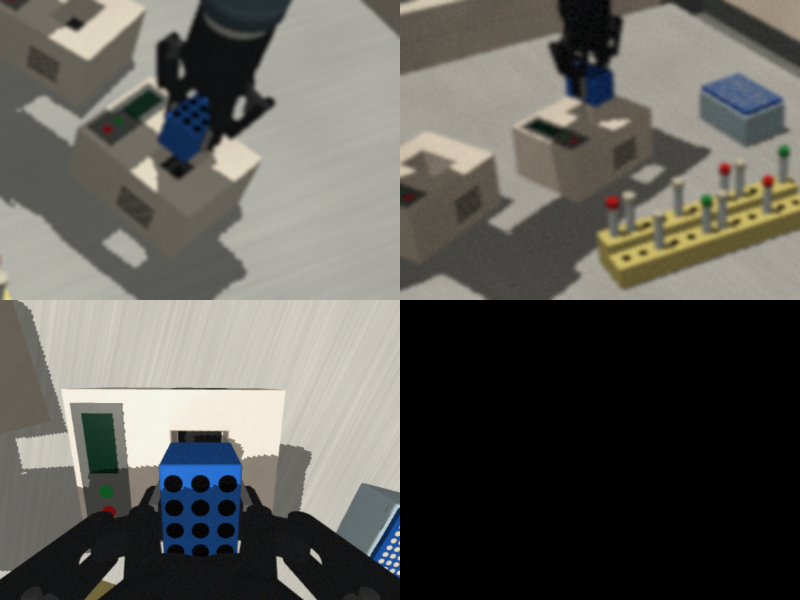

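The composite shows the block (180,130 in the scene crop) centred over the bay. The wrist and scene measurements put it about 1 mm or less off centre, with its underside near 111 mm. I'll lower it 16 mm to leave a 10 mm gap.

>>> jog_arm(series=[[[0,0,3,0,0,0,30],[0,0,4,0,0,0,30],[0,0,4,0,0,0,30],[0,0,3,0,0,0,30],[0,0,2,0,0,0,30],[0,0,0,0,0,0,30],[0,0,0,0,0,0,30],[0,0,0,0,0,0,30],[0,0,0,0,0,0,30],[0,0,0,0,0,0,30]]])

```text
time_s: 9.55
eef_pos: [0.5056, 0.2851, 0.1015]
eef_rot: [0.0, 0.587, 0.81, 0.0]
wrist_force: [0.0, 0.7, -2.4]
opening: 0.484
grasp_force: 61.1
```

Run:
```python
from m import *
o,R=st()
H=np.radians(18.1); X=np.array([np.cos(H),np.sin(H)]);Y=np.array([-X[1],X[0]])
c=ctrl.camera("wrist"); w=cloud(c)*1000
near=np.hypot(w[...,0]-500,w[...,1]-285)<130
T=w[near&(abs(w[...,2]-85)<2.5)][:,:2]; b=w[blue(c)&(np.hypot(w[...,0]-505,w[...,1]-285)<50)&(w[...,2]>130)]
for q in(X,Y): print(np.percentile(T@q,[.2,99.8]).round(1),np.percentile(b[:,:2]@q,[.5,99.5]).round(1))
print("top z",np.median(b[:,2])); print("block yaw"); rects(c,blue(c),.134,.146,300)
```

```text
t 9.55 tcp [505.6 285.1 101.5] tool y deg 18.11 tz [ 0.  0. -1.] open 0.48407979624594893 F [ 0.   0.7 -2.4] grip 61.0556960105896
[464.  633.7] [547.5 591. ]
[ 72.4 179.4] [ 92.2 145.6]
top z 139.96312110245026
block yaw
px [281. 289.] xy 504.7 289.1 short/long 44.3 55.9 long dir deg 108.1 z 0.1401 13180
```

The underside is at 95 mm, 10 mm above the mouth. The block is within about 0.5 mm of centre, at 108.1° against the bay's 108°, and steady. I'm handing in.

```bash
python3 -c "
from bench import ctrl
print(ctrl.hand_in())"
```

```text
the job is handed in; nothing more can be done
None
```

I handed the job in with block_b held about 10 mm above the far heater's bay, within about 0.5 mm of centre, level and lined up with the bay's long side; the verdict was not shown.

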